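# Build the soap pyramid on the counter display

## Task

Switch the counter display off by pressing its red key fully down, so that the blue key pops up; then build all the gift soap drums that were delivered on the black mat into a neat pyramid on the brass-rodded rack: lying down with their ends in line, three side by side in the nests, the others saddled in the gaps of the row below. When the pyramid stands, press the green key fully down to start the show, so that the red key pops up, and leave the jar, the carton and the tea glass where they are.

Things in the scene. Friction and masses are not known exactly. Their poses are not given: they have to be found in the camera images.
- rack: fixed dark wooden plinth, 85 mm (its x) by 235 mm (its y), 30 mm high; origin: centre of its underside. On top lie three pairs of brass rods along its x (62 mm long, 10 mm thick, tops 40 mm above the counter, axes 20 mm either side of y = -70, 0, +70 mm): three nests. Drums lie in them along x, 10 mm free. At each end of the plinth (y = +-112 mm) a 10 mm thick cheek stands 75 mm high.
- nest1 (a point): where the centre of a drum lies in the nest at rack y = -70 mm, 64 mm above the counter (bottom row)
- nest2 (a point): where the centre of a drum lies in the nest at rack y = 0 mm, 64 mm above the counter (bottom row)
- nest3 (a point): where the centre of a drum lies in the nest at rack y = 70 mm, 64 mm above the counter (bottom row)
- gap1 (a point): where the centre of a drum lies when saddled between the drums of nest1 and nest2: rack y = -35 mm, 112 mm above the counter (middle row)
- gap2 (a point): where the centre of a drum lies when saddled between the drums of nest2 and nest3: rack y = 35 mm, 112 mm above the counter (middle row)
- gap3 (a point): where the centre of the top drum lies when saddled between the drums of gap1 and gap2: rack y = 0, 161 mm above the counter
- key_bank: fixed black key box, 85 mm (its x) by 190 mm (its y), 50 mm high, with a ledge 70 mm high and 12 mm wide along its far (+x) edge; origin: centre of its underside. Four piano keys in a row along its y, 40 mm apart: red at y = +60, white +20, green -20, blue -60 mm, all at x = -10 mm. Key caps 50 mm (x) by 32 mm (y), tops 72 mm above the counter when up.
- mat: fixed delivery tray: black rubber mat 270 mm (its x) by 340 mm (its y), 3 mm thick, with a wooden rim 8 mm thick and 25 mm high along its two y edges; open at the x ends. The drums lie on it at the start. On the robot's right, beyond the rack, a low brass rail (25 mm high, along y = -0.46 m) keeps drums on the counter; origin at the centre of its underside
- drum1: gift soap drum, orange, white wrap: smooth cylinder 60 mm in diameter, 60 mm long, about 180 g, at the start lying on its round side on the mat, centre 33 mm above the counter. Origin at its centre, x along its axis; y and z turn as it rolls. Rolls a little if pushed. Grip it across its flat ends. Four to six of the six drums are there, the others absent.
- drum2: gift soap drum, green, white wrap: smooth cylinder 60 mm in diameter, 60 mm long, about 180 g, at the start lying on its round side on the mat, centre 33 mm above the counter. Origin at its centre, x along its axis; y and z turn as it rolls. Rolls a little if pushed. Grip it across its flat ends. Four to six of the six drums are there, the others absent.
- drum3: gift soap drum, red, white wrap: smooth cylinder 60 mm in diameter, 60 mm long, about 180 g, at the start lying on its round side on the mat, centre 33 mm above the counter. Origin at its centre, x along its axis; y and z turn as it rolls. Rolls a little if pushed. Grip it across its flat ends. Four to six of the six drums are there, the others absent.
- drum4: gift soap drum, lemon yellow, white wrap: smooth cylinder 60 mm in diameter, 60 mm long, about 180 g, at the start lying on its round side on the mat, centre 33 mm above the counter. Origin at its centre, x along its axis; y and z turn as it rolls. Rolls a little if pushed. Grip it across its flat ends. Four to six of the six drums are there, the others absent.
- drum5: gift soap drum, blue, white wrap: smooth cylinder 60 mm in diameter, 60 mm long, about 180 g, at the start lying on its round side on the mat, centre 33 mm above the counter. Origin at its centre, x along its axis; y and z turn as it rolls. Rolls a little if pushed. Grip it across its flat ends. Four to six of the six drums are there, the others absent.
- drum6: gift soap drum, brass-yellow metal, white wrap: smooth cylinder 60 mm in diameter, 60 mm long, about 180 g, at the start lying on its round side on the mat, centre 33 mm above the counter. Origin at its centre, x along its axis; y and z turn as it rolls. Rolls a little if pushed. Grip it across its flat ends. Four to six of the six drums are there, the others absent.
- key_red (a joint): travel of the red key in m: 0 up, 0.012 fully down. The keys are interlocked: pressing one down lifts the key that was down by as much, so one is always down. No return spring: they stay where left. A press takes about 3 N, straight down until it stops; 6 to 10 N is plenty.
- key_red_top (a point): centre of the top face of the red key; moves down with it
- key_white (a joint): travel of the white key in m: 0 up, 0.012 fully down. The keys are interlocked: pressing one down lifts the key that was down by as much, so one is always down. No return spring: they stay where left. A press takes about 3 N, straight down until it stops; 6 to 10 N is plenty.
- key_green (a joint): travel of the green key in m: 0 up, 0.012 fully down. The keys are interlocked: pressing one down lifts the key that was down by as much, so one is always down. No return spring: they stay where left. A press takes about 3 N, straight down until it stops; 6 to 10 N is plenty.
- key_green_top (a point): centre of the top face of the green key; moves down with it
- key_blue (a joint): travel of the blue key in m: 0 up, 0.012 fully down (down at the start). The keys are interlocked: pressing one down lifts the key that was down by as much, so one is always down. No return spring: they stay where left. A press takes about 3 N, straight down until it stops; 6 to 10 N is plenty.
- jar: bystander: amber jar, 90 mm across, 110 mm high; origin at the centre of its underside
- soap_carton: bystander: yellow carton 90 x 150 mm, 60 mm high; origin at the centre of its underside
- tea_glass: bystander: green glass, 72 mm across, 100 mm high; origin at the centre of its underside

How it is judged:
On the way, in this order (a step that is already met when the one before it is completed fails the run):
1. the red key is fully down and the other three are up (value of joint key_red above 0.0095 m and value of joint each of key_white, key_green, key_blue below 0.0025 m), for 0.2 s.
2. with the red key still down, every drum lies in the pyramid: in a nest or in a gap of the row below (all of step 1 and angle between the x axis of each of drum1, drum2, drum3, drum4, drum5, drum6 and the x axis of rack, either way round below 0.2 rad and linear speed of each of drum1, drum2, drum3, drum4, drum5, drum6 below 0.03 m/s and (distance between drum1 and nest1 below 0.013 m or distance between drum1 and nest2 below 0.013 m or distance between drum1 and nest3 below 0.013 m or distance between drum1 and gap1 below 0.013 m or distance between drum1 and gap2 below 0.013 m or distance between drum1 and gap3 below 0.013 m) and (distance between drum2 and nest1 below 0.013 m or distance between drum2 and nest2 below 0.013 m or distance between drum2 and nest3 below 0.013 m or distance between drum2 and gap1 below 0.013 m or distance between drum2 and gap2 below 0.013 m or distance between drum2 and gap3 below 0.013 m) and (distance between drum3 and nest1 below 0.013 m or distance between drum3 and nest2 below 0.013 m or distance between drum3 and nest3 below 0.013 m or distance between drum3 and gap1 below 0.013 m or distance between drum3 and gap2 below 0.013 m or distance between drum3 and gap3 below 0.013 m) and (distance between drum4 and nest1 below 0.013 m or distance between drum4 and nest2 below 0.013 m or distance between drum4 and nest3 below 0.013 m or distance between drum4 and gap1 below 0.013 m or distance between drum4 and gap2 below 0.013 m or distance between drum4 and gap3 below 0.013 m) and (distance between drum5 and nest1 below 0.013 m or distance between drum5 and nest2 below 0.013 m or distance between drum5 and nest3 below 0.013 m or distance between drum5 and gap1 below 0.013 m or distance between drum5 and gap2 below 0.013 m or distance between drum5 and gap3 below 0.013 m) and (distance between drum6 and nest1 below 0.013 m or distance between drum6 and nest2 below 0.013 m or distance between drum6 and nest3 below 0.013 m or distance between drum6 and gap1 below 0.013 m or distance between drum6 and gap2 below 0.013 m or distance between drum6 and gap3 below 0.013 m)), for 0.3 s.
3. the green key is fully down and the other three are up (value of joint each of key_red, key_white, key_blue below 0.0025 m and value of joint key_green above 0.0095 m), for 0.2 s.
At the end, for the whole second after the job is handed in: Green key down (over 9.5 of 12 mm), the other keys up (under 2.5 mm); every drum lies still with its centre within 13 mm of one of the six pyramid places (nest1 to 3, gap1 to 3) and its axis within 0.2 rad of the rack's x (all of step 3 and angle between the x axis of each of drum1, drum2, drum3, drum4, drum5, drum6 and the x axis of rack, either way round below 0.2 rad and linear speed of each of drum1, drum2, drum3, drum4, drum5, drum6 below 0.03 m/s and (distance between drum1 and nest1 below 0.013 m or distance between drum1 and nest2 below 0.013 m or distance between drum1 and nest3 below 0.013 m or distance between drum1 and gap1 below 0.013 m or distance between drum1 and gap2 below 0.013 m or distance between drum1 and gap3 below 0.013 m) and (distance between drum2 and nest1 below 0.013 m or distance between drum2 and nest2 below 0.013 m or distance between drum2 and nest3 below 0.013 m or distance between drum2 and gap1 below 0.013 m or distance between drum2 and gap2 below 0.013 m or distance between drum2 and gap3 below 0.013 m) and (distance between drum3 and nest1 below 0.013 m or distance between drum3 and nest2 below 0.013 m or distance between drum3 and nest3 below 0.013 m or distance between drum3 and gap1 below 0.013 m or distance between drum3 and gap2 below 0.013 m or distance between drum3 and gap3 below 0.013 m) and (distance between drum4 and nest1 below 0.013 m or distance between drum4 and nest2 below 0.013 m or distance between drum4 and nest3 below 0.013 m or distance between drum4 and gap1 below 0.013 m or distance between drum4 and gap2 below 0.013 m or distance between drum4 and gap3 below 0.013 m) and (distance between drum5 and nest1 below 0.013 m or distance between drum5 and nest2 below 0.013 m or distance between drum5 and nest3 below 0.013 m or distance between drum5 and gap1 below 0.013 m or distance between drum5 and gap2 below 0.013 m or distance between drum5 and gap3 below 0.013 m) and (distance between drum6 and nest1 below 0.013 m or distance between drum6 and nest2 below 0.013 m or distance between drum6 and nest3 below 0.013 m or distance between drum6 and gap1 below 0.013 m or distance between drum6 and gap2 below 0.013 m or distance between drum6 and gap3 below 0.013 m)); the robot touches nothing.
It fails at once if the jar is pushed more than 30 mm from its place (distance of jar from where it was at the start of the episode above 0.03 m).
It fails at once if the carton is pushed more than 30 mm from its place (distance of soap_carton from where it was at the start of the episode above 0.03 m).
It fails at once if the tea glass is pushed more than 30 mm from its place (distance of tea_glass from where it was at the start of the episode above 0.03 m).
Of drum1, drum2, drum3, drum4, drum5, drum6 only 4 to 6 are there at a start; the rules pass over those that are not, and their reading is None.
At some moment in a run one of drum1, drum2, drum3, drum4, drum5, drum6 may be knocked a few centimetres aside while the robot is not near it.
Once in a run the grip may slacken for a moment while it holds something.
It also fails if it takes over 210 s, if anything falls off the work surface, if the arm or the gripper's body presses on something with over 40 N, if the wrist force passes 120 N, or if a joint passes its speed limit or range.

## Robot

A 7-joint arm with a two-finger parallel gripper is mounted at the origin on the work surface. World frame = base frame: x ahead of the robot, y to its left, z up, the work surface at z = 0. Lengths are in m, angles in rad, forces in N, time in s.
With the tool pointing down it reaches from about 0.4 to 0.9 m from the base axis. Payload 5.5 kg.
Tool frame: the origin (TCP) lies at the very end of the fingers, on their centre line; the grasp point (between the pads) lies 19 mm behind it; z points along the fingers, y is the line along which they close (so a half turn about z gives the same grasp; the last joint's range is limited). The gripper opens to 92 mm and grips with 3 to 60 N. Pads are 19 mm wide; open, the fingers measure 130 mm over their backs; the gripper's body (75 mm by 190 mm) begins 47 mm behind the grasp point.
Start: joints at [-1.031, 0.501, -0.427, 1.55, 0.221, 1.138, -0.21], TCP at [0.178, 0.625, 0.227] pointing down, gripper open.
Joint ranges: [-2.88, 2.88], [-0.31, 2.03], [-1.54, 1.56], [0.2, 2.42], [-1.41, 4.55], [0.19, 2.02], [-2.57, 2.57]. Speed limits (rad/s): [2.57, 2.57, 3.14, 3.14, 3.14, 3.14, 3.14].

## Interface

Orientations are given as a rotation vector (axis times angle).
In Python, from rig import bot, cams gives the robot as it stands.
- The arm moves only by the tool servo_tool, never from a script. Its argument "motion" is one flat list of numbers, 7 for each row, row after row: the turn, a rotation vector about the tool's x, y, z normalised to -1 to 1, where 1 is 90 degrees, then the shift along the tool's x, y, z normalised to -1 to 1, where 1 is 0.5 m, then the closure in counts, from 0 (fully open) to 255 (shut). A call has exactly 8 rows; each row is the pose to reach, as a shift and turn from the pose commanded when the call began, along the tool's axes at that moment; what a row does not reach only later rows make up. A row lasts 1/10 s, in which the tool goes at most 50 mm and 8.59 degrees, less where a joint would pass 70% of its speed; a pose out of reach is approached as far as the arm can. A call with a number of a shift or a turn outside -1 to 1 is refused whole. A call with a gripper value outside its range is refused whole. The fingers move at their own pace and stop on an object; the grip force is fixed at half the most. Time passes only in rows, so rows that repeat a pose let the fingers close, or fill a call up. It gives the time, the measured TCP pose, the force, the opening and the grip force at its end, in the units of the state.
- bot.get_obs(): the state, without advancing time (a new reading comes with each control period).
- cams.camera(name): name is "side" or "top"; returns the picture (400x640x3 uint8, red, green, blue); there is no depth.
- cams.camera_model(name): a dict with "fovy" (degrees; the focal length in pixels is half the picture's height over the tangent of half this angle, whatever the lens; pixels are square), "cx", "cy" (the principal point, pixels), "k1" (the pictures are not rectified: a ray, as slopes to the right and down, at radius r is drawn at 1 + k1 r^2 times it, then the intrinsics apply), "R" (3x3) and "t" (3): a world point X has camera coordinates R X + t. Camera axes: x right, y down, z forward; pixel columns grow to the right and rows downward; lengths in m; the calibration is good to about 2 mm. A picture is of the moment at which its call begins. camera_model takes no time and is no camera call.
- bot.sign_off(): hands the job in; it is judged then, once.
The state is a dict: "t": time; "joints": joint angles; "dq": joint speeds; "effort": joint torques, N m; "position": TCP position; "orientation": TCP orientation; "contact_force": force on the tool from outside, world axes, zero at the start; "ft_torque": the same for the moment, N m; "width": finger opening in m; "gripper_force": force on a finger pad.
Only numpy, scipy, OpenCV 4.12 (cv2) and the standard library are available. Lean on these libraries where they do the work, as an engineer would, in place of code of your own. Each camera call takes 0.05 s, during which the arm holds its last target. There are 200 camera calls.

## Working session

There is one attempt and no reset: what is moved stays moved. The work goes in short steps, Python scripts to look and compute and a tool call to move; the robot and the scene stay as the last step left them, time stands still between calls to the robot, and variables do not carry over. Pictures are saved under pics/ and viewed, at most 14 in all, crops included, and the job is handed in when it is done.

Besides the shell and the picture viewer there is one more tool, called as name(argument=value, ...), one argument or row to a line, values as JSON. servo_tool: Moves the arm, as the interface text tells. Scaled input: -1 to 1 covers 0.5 m each way for a shift and 90 degrees each way for a turn. Its arguments: {"type":"object","properties":{"motion":{"type":"array","items":{"type":"number"}}},"required":["motion"]}

```bash
ls; mkdir -p pics; python3 - <<'E'
from rig import bot,cams
import cv2,numpy as np
print(bot.get_obs())
for n in("top","side"):
    im=cams.camera(n);cv2.imwrite(f"pics/{n}0.png",im[:,:,::-1]);print(n,cams.camera_model(n))
E
```

```text
pics
{'t': 0.0, 'joints': array([-1.03080496,  0.50184752, -0.42677618,  1.55144811,  0.22079231,
        1.13828798, -0.21028334]), 'dq': array([ 0.00145203, -0.0001875 , -0.00011199,  0.00117398, -0.00178603,
       -0.00109623, -0.00132744]), 'effort': array([-3.26341760e-04, -5.66592658e+01, -5.81647038e+00, -2.79118091e+01,
       -6.85651903e-02,  3.08591430e-02,  2.13414005e-04]), 'position': array([0.17748327, 0.6245739 , 0.22567802]), 'orientation': array([-4.33264692e-01, -3.11123317e+00,  2.99770232e-03]), 'contact_force': array([ 0.01553713, -0.67153092,  0.93635399]), 'ft_torque': array([-0.01676777,  0.02901707,  0.01830076]), 'gripper_force': 0.0, 'width': 0.09165018295990811}
top {'fovy': 49.73453247293581, 'cx': 321.6581002520408, 'cy': 199.67493225787618, 'k1': -0.09257757688685758, 'R': array([[-0.00186998, -0.99998741, -0.00465571],
       [-0.98722873,  0.00258773, -0.15928822],
       [ 0.15929827,  0.00429838, -0.98722114]]), 't': array([0.04545252, 0.60173904, 1.21515274])}
side {'fovy': 46.58170399934752, 'cx': 320.74879456257406, 'cy': 204.11625662646117, 'k1': -0.11283586311121234, 'R': array([[ 0.79102827, -0.61161198, -0.01431994],
       [-0.46555289, -0.586607  , -0.662686  ],
       [ 0.39690652,  0.53087005, -0.74876044]]), 't': array([-0.44548833,  0.35240037,  1.0653388 ])}
```

View pics/top0.png

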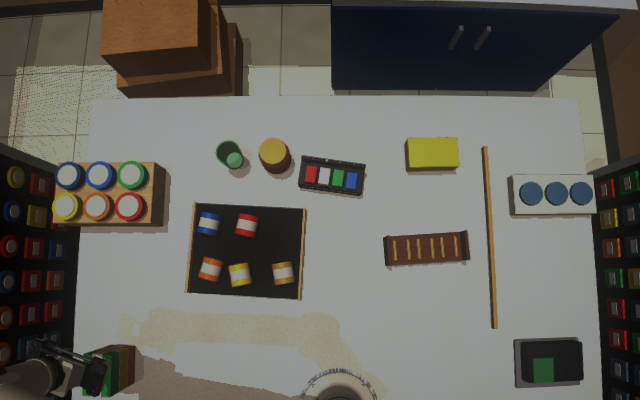

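View pics/side0.png

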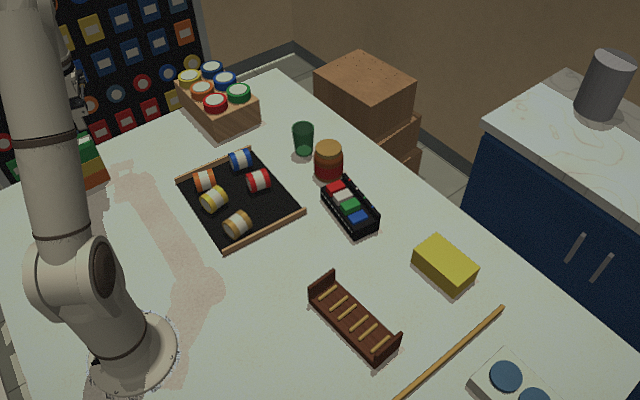

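The top view shows five drums on the mat: blue (208,223), red (246,225), orange (210,268), yellow (240,274) and brass (283,272). The keys run from red (311,174) to blue (351,181), and the rack is at (427,248). The side view agrees, with the glass and jar near the keys and the carton behind the rack.

```bash
cat > h.py <<'E'
from rig import bot,cams
import cv2,numpy as np
from scipy.spatial.transform import Rotation as Ro
def K(m):
    f=200/np.tan(np.radians(m["fovy"]/2));return f
def ray(m,px):
    px=np.atleast_2d(np.asarray(px,float));d=(px-[m["cx"],m["cy"]])/K(m)
    u=d.copy()
    for _ in range(8):u=d/(1+m["k1"]*(u**2).sum(1,keepdims=True))
    return -m["R"].T@m["t"],np.c_[u,np.ones(len(u))]@m["R"]
def plane(m,px,z):
    C,D=ray(m,px);return (C+D*((z-C[2])/D[:,2])[:,None])[:,:2]
def proj(m,X):
    c=np.atleast_2d(X)@m["R"].T+m["t"];u=c[:,:2]/c[:,2:];return u*(1+m["k1"]*(u**2).sum(1,keepdims=True))*K(m)+[m["cx"],m["cy"]]
def blobs(mask,lo,hi=1e9):
    n,l,s,c=cv2.connectedComponentsWithStats(mask.astype(np.uint8))
    return [(l==i,c[i],s[i,4]) for i in range(1,n) if lo<=s[i,4]<=hi]
def go(x,y,z,yaw):
    """yaw = world angle of tool y axis (mod pi). prints normalised turn z, shift from the measured pose"""
    o=bot.get_obs();R=Ro.from_rotvec(o["orientation"]).as_matrix()
    cur=np.arctan2(R[1,1],R[0,1]);d=-(yaw-cur);d=(d+np.pi/2)%np.pi-np.pi/2
    s=R.T@(np.array([x,y,z])-o["position"])
    tilt=np.round(np.degrees(np.cross(R[:,2],[0,0,-1])),2)
    print("turn z %.4f (alt %.4f) shift"%(d/(np.pi/2),(d-np.sign(d)*np.pi)/(np.pi/2)),np.round(s/.5,4),"mm",np.round(s*1000,1),"tilt",tilt,"curyaw %.1f"%np.degrees(cur))
E
cat > meas.py <<'E'
from h import *
im=cams.camera("top");m=cams.camera_model("top");hsv=cv2.cvtColor(im,cv2.COLOR_RGB2HSV)
H,S,V=[hsv[:,:,i].astype(int) for i in range(3)]
print("cam",-m["R"].T@m["t"])
r=np.zeros(H.shape,bool);r[207:296,194:301]=1
for b,c,a in blobs(r&(V>70),150):
    p=plane(m,np.argwhere(b)[:,::-1],.033);(cx,cy),wh,an=cv2.minAreaRect((p*1000).astype(np.float32))
    w=b&(S<75)&(V>110);q=plane(m,np.argwhere(w)[:,::-1],.05)
    ev,E=np.linalg.eigh(np.cov(q.T));ax=E[:,0]*np.sign(E[0,0])
    print("drum px",c.round(),"area",a,"ctr",round(cx),round(cy),"wh",np.round(wh),"rect ang",round(an,1),"axis deg %.1f"%np.degrees(np.arctan2(ax[1],ax[0])),"hue",int(np.median(H[b&(S>100)])))
r[:]=0;r[230:270,384:470]=1
P=[]
for b,c,a in blobs(r&(V>130)&(S>60),12):
    q=plane(m,[c],.0385)[0];P.append(q);print("rod",c.round(1),a,q.round(4))
P=np.array(P);v=cv2.fitLine(P.astype(np.float32),cv2.DIST_L2,0,0,0).ravel();print("rack ctr",P.mean(0),"y axis deg",np.degrees(np.arctan2(v[1],v[0])))
r[:]=0;r[160:195,300:366]=1
for b,c,a in blobs(r&(V>90)&(H>=0)&((S>110)|(V>160)),40):
    print("key",c.round(1),a,plane(m,[c],.072)[0].round(4),plane(m,[c],.060)[0].round(4),"hue",int(np.median(H[b])))
E
python3 meas.py
```

```text
cam [0.40056734 0.03867162 1.29568603]
drum px [207. 223.] area 366 ctr 536 381 wh [56. 62.] rect ang 78.0 axis deg -12.6 hue 111
drum px [246. 225.] area 399 ctr 531 268 wh [57. 63.] rect ang 77.4 axis deg -12.3 hue 1
drum px [210. 269.] area 425 ctr 401 371 wh [58. 64.] rect ang 74.1 axis deg -15.3 hue 10
drum px [239. 274.] area 420 ctr 386 284 wh [62. 57.] rect ang 11.6 axis deg 14.0 hue 24
drum px [282. 273.] area 414 ctr 391 158 wh [62. 56.] rect ang 9.5 axis deg 10.3 hue 18
rod [455.4 245.7] 26 [ 0.4659 -0.347 ]
rod [418.2 247.6] 29 [ 0.4612 -0.2368]
rod [432.  247.7] 34 [ 0.4607 -0.2773]
rod [442.1 246.4] 31 [ 0.4642 -0.3074]
rod [394.5 249.9] 27 [ 0.4551 -0.1673]
rod [408.1 248.8] 31 [ 0.4581 -0.2072]
rack ctr [ 0.4608575  -0.25717335] y axis deg -86.69966
key [310.2 173.4] 179 [0.6752 0.077 ] [0.6779 0.0774] hue 1
key [337.5 177.3] 162 [ 0.6636 -0.0019] [ 0.6662 -0.0023] hue 64
key [350.8 180.1] 164 [ 0.6552 -0.0406] [ 0.6577 -0.0413] hue 110
```

```bash
python3 -c "
from h import *
go(.44,.34,.22,np.radians(33)); go(.675,.077,.13,np.radians(-8.5))"
```

```text
turn z 0.4572 (alt -1.5428) shift [-0.6606 -0.4044  0.0124] mm [-330.3 -202.2    6.2] tilt [ 0.08 -0.03  0.  ] curyaw 74.1
turn z 0.9183 (alt -1.0817) shift [-1.2564 -0.7817  0.1929] mm [-628.2 -390.8   96.4] tilt [ 0.08 -0.03  0.  ] curyaw 74.1
```

servo_tool(
  motion=[0,0,0.0575,-0.0825,-0.0506,0.0,255,0,0,0.115,-0.165,-0.101,0.0,255,0,0,0.172,-0.248,-0.152,0.0,255,0,0,0.23,-0.33,-0.202,0.0,255,0,0,0.286,-0.413,-0.253,0.0,255,0,0,0.343,-0.495,-0.303,0.0,255,0,0,0.4,-0.578,-0.354,0.0,255,0,0,0.457,-0.66,-0.404,0.0,255],
)

```text
t: 0.95
position: [0.4408, 0.3389, 0.2267]
orientation: [1.504, 2.758, -0.0]
contact_force: [0.2, -0.4, 0.3]
width: 0.0325
gripper_force: 0.0
```

```bash
python3 -c "
from h import *
go(.675,.077,.12,np.radians(-8.5)); print(bot.get_obs()['position'],bot.get_obs()['contact_force'])"
```

```text
turn z 0.4589 (alt -1.5411) shift [-0.6941  0.1099  0.2134] mm [-347.    55.   106.7] tilt [ 0. -0.  0.] curyaw 32.8
[0.44083107 0.33894297 0.22669038] [ 0.2068147  -0.38540534  0.30331344]
```

servo_tool(
  motion=[0,0,0.065,-0.098,0.016,0.0,255,0,0,0.13,-0.196,0.032,0.0,255,0,0,0.195,-0.294,0.048,0.0,255,0,0,0.26,-0.392,0.064,0.0,255,0,0,0.325,-0.49,0.078,0.0,255,0,0,0.39,-0.588,0.094,0.05,255,0,0,0.459,-0.694,0.11,0.13,255,0,0,0.459,-0.694,0.11,0.213,255],
)

```text
t: 1.75
position: [0.6786, 0.0758, 0.1293]
orientation: [2.38, 2.04, 0.007]
contact_force: [0.5, -0.7, 0.7]
width: 0.0006
gripper_force: 0.0
```

```bash
python3 -c "
from h import *
go(.675,.077,.078,np.radians(-8.5)); o=bot.get_obs();print(o['position'],o['contact_force'],o['width'],o['joints'])"
```

```text
turn z -0.0032 (alt 1.9968) shift [ 0.0013 -0.0083  0.1024] mm [ 0.7 -4.2 51.2] tilt [0.14 0.47 0.  ] curyaw -8.8
[0.67858799 0.07584447 0.12925416] [ 0.46515019 -0.6542174   0.72135847] 0.0005907104615684572 [-0.20856605  0.6152822   0.08088205  1.5610182  -0.05265233  0.9597199
 -0.26597339]
```

servo_tool(
  motion=[0,0,0,0,0,0.03,255,0,0,0,0,0,0.06,255,0,0,0,0,0,0.084,255,0,0,0,0,0,0.092,255,0,0,0,0,0,0.1,255,0,0,0,0,0,0.107,255,0,0,0,0,0,0.114,255,0,0,0,0,0,0.116,255],
)

```text
t: 2.55
position: [0.6742, 0.0821, 0.0702]
orientation: [2.376, 2.055, 0.003]
contact_force: [0.1, 1.2, 2.7]
width: 0.0006
gripper_force: 1.2
```

servo_tool(
  motion=[0,0,0,0,0,0.004,255,0,0,0,0,0,0.008,255,0,0,0,0,0,0.012,255,0,0,0,0,0,0.012,255,0,0,0,0,0,0.012,255,0,0,0,0,0,0.012,255,0,0,0,0,0,0.012,255,0,0,0,0,0,0.012,255],
)

```text
t: 3.35
position: [0.6733, 0.0813, 0.0633]
orientation: [2.377, 2.055, -0.0]
contact_force: [1.1, 1.0, 1.4]
width: 0.0005
gripper_force: 0.7
```

servo_tool(
  motion=[0,0,0,0,0,0.005,255,0,0,0,0,0,0.01,255,0,0,0,0,0,0.01,255,0,0,0,0,0,0.01,255,0,0,0,0,0,0.01,255,0,0,0,0,0,0.01,255,0,0,0,0,0,0.01,255,0,0,0,0,0,0.01,255],
)

```text
t: 4.15
position: [0.6735, 0.0814, 0.0603]
orientation: [2.376, 2.055, 0.0]
contact_force: [-4.3, -0.8, 14.3]
width: 0.0001
gripper_force: 7.2
```

```bash
python3 -c "
from h import *
o=bot.get_obs();print(o['position'],o['contact_force'])
im=cams.camera('side');cv2.imwrite('pics/k1.png',cv2.resize(im[140:260,270:430],(640,480))[:,:,::-1])"
```

```text
[0.67346631 0.0813598  0.06026475] [-4.29265358 -0.84786846 14.33134768]
```

View pics/k1.png

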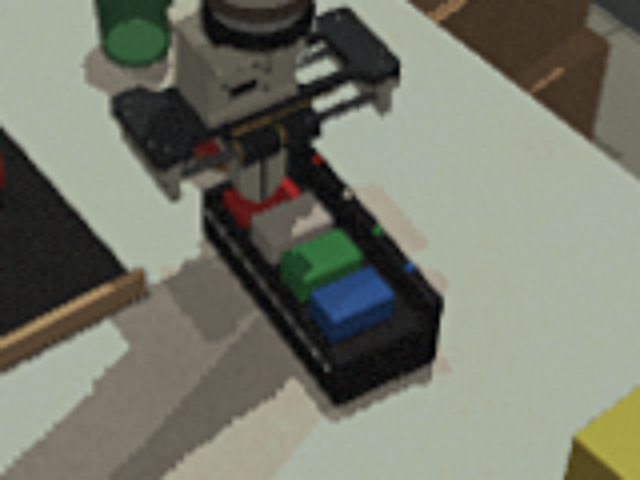

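Red is fully down at 14 N and the blue cap (352,300 in the crop) stands up. Next I lift off and go to the brass drum.

servo_tool(
  motion=[0,0,0,0,0,-0.06,255,0,0,0,0,0,-0.14,255,0,0,0,0,0,-0.22,200,0,0,0,0,0,-0.28,100,0,0,0,0,0,-0.28,0,0,0,0,0,0,-0.28,0,0,0,0,0,0,-0.28,0,0,0,0,0,0,-0.28,0],
)

```text
t: 5.0
position: [0.6721, 0.0813, 0.1962]
orientation: [-2.375, -2.054, 0.005]
contact_force: [-1.0, 0.1, 1.2]
width: 0.0436
gripper_force: 0.0
```

```bash
python3 -c "
from h import *
go(.391,.158,.12,np.radians(10.3));print(bot.get_obs()['position'],bot.get_obs()['contact_force'])"
```

```text
turn z -0.2067 (alt 1.7933) shift [ 0.0708 -0.5779  0.1544] mm [  35.4 -289.    77.2] tilt [ 0.04 -0.21  0.  ] curyaw -8.3
[0.6721011  0.08128913 0.19622416] [-0.98625573  0.137058    1.24084056]
```

servo_tool(
  motion=[0,0,-0.03,0.01,-0.083,0.02,0,0,0,-0.06,0.02,-0.166,0.04,0,0,0,-0.09,0.03,-0.249,0.06,0,0,0,-0.12,0.04,-0.332,0.08,0,0,0,-0.15,0.05,-0.415,0.1,0,0,0,-0.18,0.06,-0.498,0.13,0,0,0,-0.207,0.0708,-0.578,0.154,0,0,0,-0.207,0.0708,-0.578,0.154,0],
)

```text
t: 5.8
position: [0.3845, 0.158, 0.1185]
orientation: [-2.002, -2.414, 0.014]
contact_force: [0.3, -1.0, -0.5]
width: 0.0916
gripper_force: 0.0
```

servo_tool(
  motion=[0,0,0,0,0,0,0,0,0,0,0,0,0,0,0,0,0,0,0,0,0,0,0,0,0,0,0,0,0,0,0,0,0,0,0,0,0,0,0,0,0,0,0,0,0,0,0,0,0,0,0,0,0,0,0,0],
)

```text
t: 6.6
position: [0.3926, 0.1583, 0.1214]
orientation: [-2.012, -2.412, 0.0]
contact_force: [-0.1, 0.4, 0.0]
width: 0.0915
gripper_force: 0.0
```

```bash
python3 -c "
from h import *
go(.391,.158,.016,np.radians(10.3));print(bot.get_obs()['position'],bot.get_obs()['joints'])
im=cams.camera('side');m=cams.camera_model('side')
print(proj(m,[[.391,.158,.033]]))
cv2.imwrite('pics/d1.png',cv2.resize(im[140:290,160:320],(640,600))[:,:,::-1])"
```

```text
turn z 0.0003 (alt -1.9997) shift [ 0.     -0.0032  0.2108] mm [  0.   -1.6 105.4] tilt [-0. -0. -0.] curyaw 10.3
[0.3925639  0.15826312 0.12140796] [-0.39809877  0.22566383 -0.05384357  2.19702998  0.01822845  0.71934879
 -0.28398457]
[[236.38292726 224.30034934]]
```

View pics/d1.png

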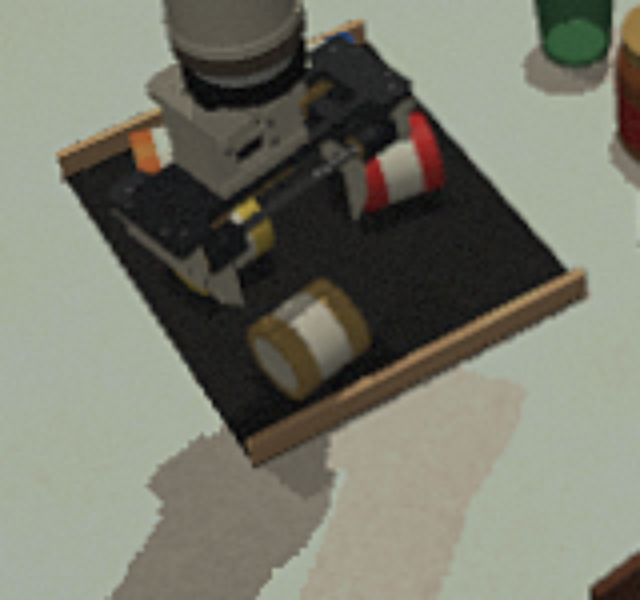

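The brass drum is at about px (237,225), against the predicted (236,224), and the fingers straddle it.

servo_tool(
  motion=[0,0,0,0,-0.003,0.05,0,0,0,0,0,-0.003,0.1,0,0,0,0,0,-0.003,0.15,0,0,0,0,0,-0.003,0.19,0,0,0,0,0,-0.003,0.21,0,0,0,0,0,-0.003,0.21,0,0,0,0,0,-0.003,0.21,255,0,0,0,0,-0.003,0.21,255],
)

```text
t: 7.45
position: [0.3919, 0.1584, 0.0173]
orientation: [2.012, 2.412, 0.003]
contact_force: [0.4, -0.0, -0.5]
width: 0.0801
gripper_force: 0.0
```

servo_tool(
  motion=[0,0,0,0,0,0,255,0,0,0,0,0,0,255,0,0,0,0,0,0,255,0,0,0,0,0,0,255,0,0,0,0,0,-0.04,255,0,0,0,0,0,-0.11,255,0,0,0,0,0,-0.2,255,0,0,0,0,0,-0.29,255],
)

```text
t: 8.25
position: [0.39, 0.1575, 0.1624]
orientation: [-2.012, -2.412, 0.003]
contact_force: [1.4, 1.0, -1.6]
width: 0.06
gripper_force: 29.9
```

```bash
python3 -c "
from h import *
go(.4568,-.1873,.12,np.radians(3.3));print(bot.get_obs()['position'],bot.get_obs()['contact_force'])"
```

```text
turn z 0.0782 (alt -1.9218) shift [-0.7024  0.0078  0.0851] mm [-351.2    3.9   42.5] tilt [ 0.05 -0.11  0.  ] curyaw 10.3
[0.39002738 0.15753643 0.16238486] [ 1.38475494  1.03223623 -1.62706619]
```

servo_tool(
  motion=[0,0,0.011,-0.09,0.001,0,255,0,0,0.022,-0.18,0.002,0,255,0,0,0.033,-0.27,0.003,0,255,0,0,0.044,-0.36,0.004,0,255,0,0,0.055,-0.45,0.005,0,255,0,0,0.066,-0.54,0.006,0,255,0,0,0.078,-0.63,0.007,0.04,255,0,0,0.078,-0.702,0.008,0.08,255],
)

```text
t: 9.05
position: [0.4584, -0.1896, 0.1214]
orientation: [2.157, 2.281, 0.001]
contact_force: [0.6, -0.3, -0.8]
width: 0.0599
gripper_force: 29.9
```

servo_tool(
  motion=[0,0,0,0,0,0,255,0,0,0,0,0,0,255,0,0,0,0,0,0,255,0,0,0,0,0,0,255,0,0,0,0,0,0,255,0,0,0,0,0,0,255,0,0,0,0,0,0,255,0,0,0,0,0,0,255],
)

```text
t: 9.85
position: [0.4581, -0.1864, 0.1216]
orientation: [2.156, 2.285, 0.0]
contact_force: [0.3, -0.9, -1.7]
width: 0.0597
gripper_force: 29.9
```

```bash
python3 -c "
from h import *
go(.4568,-.1873,.048,np.radians(3.3));print(bot.get_obs()['position'],bot.get_obs()['width'])
im=cams.camera('side');m=cams.camera_model('side')
print(proj(m,[[.4568,-.1873,.064]]))
cv2.imwrite('pics/r1.png',cv2.resize(im[230:380,290:450],(640,600))[:,:,::-1])"
```

```text
turn z 0.0004 (alt -1.9996) shift [-0.0016 -0.0028  0.1472] mm [-0.8 -1.4 73.6] tilt [0.   0.02 0.  ] curyaw 3.3
[ 0.45811171 -0.18639566  0.12159313] 0.05973549073914301
[[333.16207919 291.32601699]]
```

View pics/r1.png

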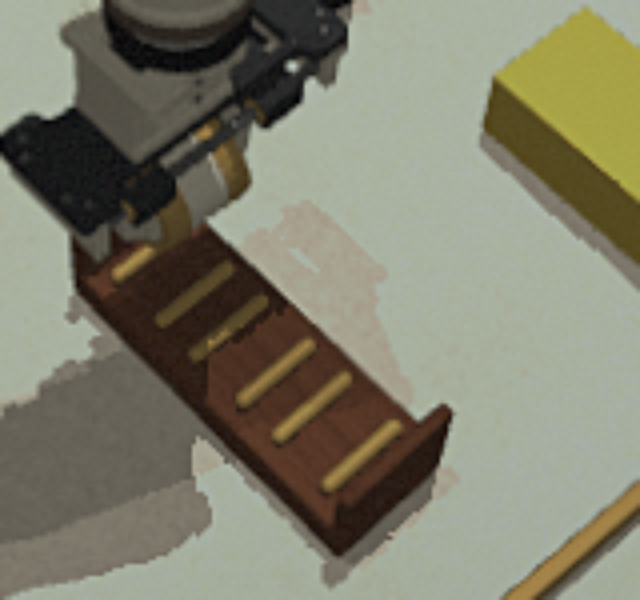

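The drum hangs squarely over the nest by the left cheek, and the rods look clear, with the last one centred at about px (380,350). Lowering it now.

servo_tool(
  motion=[0,0,0,-0.001,-0.003,0.04,255,0,0,0,-0.001,-0.003,0.08,255,0,0,0,-0.001,-0.003,0.11,255,0,0,0,-0.001,-0.003,0.13,255,0,0,0,-0.001,-0.003,0.14,255,0,0,0,-0.001,-0.003,0.148,255,0,0,0,-0.001,-0.003,0.148,255,0,0,0,-0.001,-0.003,0.148,255],
)

```text
t: 10.7
position: [0.4569, -0.187, 0.0478]
orientation: [2.156, 2.285, 0.001]
contact_force: [-0.4, 1.3, -0.6]
width: 0.0593
gripper_force: 30.0
```

servo_tool(
  motion=[0,0,0,0,0,0,255,0,0,0,0,0,0,255,0,0,0,0,0,0,60,0,0,0,0,0,0,30,0,0,0,0,0,0,10,0,0,0,0,0,0,0,0,0,0,0,0,0,0,0,0,0,0,0,-0.03,0],
)

```text
t: 11.5
position: [0.455, -0.1867, 0.0611]
orientation: [-2.154, -2.282, 0.003]
contact_force: [-0.2, 0.2, 0.0]
width: 0.0916
gripper_force: 0.0
```

servo_tool(
  motion=[0,0,0,0,0,-0.07,0,0,0,0,0,0,-0.15,0,0,0,0,0,0,-0.22,0,0,0,0,0,0,-0.22,0,0,0,0,0,0,-0.22,0,0,0,0,0,0,-0.22,0,0,0,0,0,0,-0.22,0,0,0,0,0,0,-0.22,0],
)

```text
t: 12.3
position: [0.4557, -0.1869, 0.1712]
orientation: [-2.155, -2.283, 0.002]
contact_force: [-0.8, 0.2, -0.4]
width: 0.0917
gripper_force: 0.0
```

```bash
python3 meas.py | grep drum; python3 -c "
from h import *
m=cams.camera_model('side');print(proj(m,[[.4661,-.347,.0385],[.4568,-.1873,.064]]))
im=cams.camera('side');cv2.imwrite('pics/r2.png',cv2.resize(im[230:380,290:450],(640,600))[:,:,::-1])
go(.386,.284,.12,np.radians(14))"
```

```text
drum px [208. 223.] area 372 ctr 536 381 wh [56. 62.] rect ang 78.0 axis deg -12.7 hue 111
drum px [288. 251.] area 411 ctr 454 143 wh [57. 61.] rect ang 75.6 axis deg -15.8 hue 1
drum px [210. 269.] area 429 ctr 401 371 wh [58. 65.] rect ang 73.9 axis deg -15.3 hue 10
drum px [239. 274.] area 427 ctr 386 284 wh [63. 58.] rect ang 12.6 axis deg 13.0 hue 24
[[380.4265184  342.7921162 ]
 [333.16207919 291.32601699]]
turn z -0.1188 (alt 1.8812) shift [ 0.9485 -0.0852  0.1037] mm [474.3 -42.6  51.8] tilt [-0.02 -0.09 -0.  ] curyaw 3.3
```

View pics/r2.png

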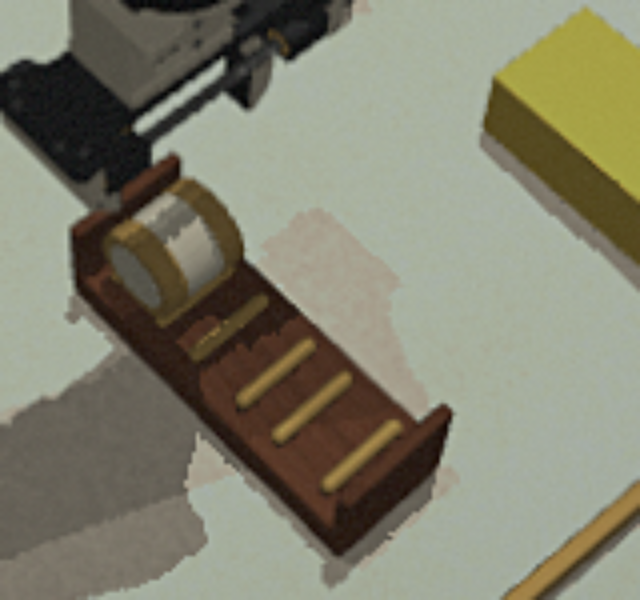

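The brass drum sits in its nest. The red drum was knocked to (0.454, 0.143), so I take it next, to nest2.

```bash
cat >> h.py <<'E'
def leg(p0,p1):
    """poses (x,y,z,yawdeg) commanded -> turn z, shift, normalised"""
    a=np.radians(p0[3]);Y=np.array([np.cos(a),np.sin(a),0]);Z=np.array([0,0,-1.]);R=np.c_[np.cross(Y,Z),Y,Z]
    return np.round(np.r_[-(p1[3]-p0[3])/90,R.T@(np.array(p1[:3])-p0[:3])/.5],4)
def cycle(d,ax,g,z0=None,hov=.12,carry=.16,zg=.016):
    o=bot.get_obs();R=Ro.from_rotvec(o["orientation"]).as_matrix()
    p=[*o["position"],np.degrees(np.arctan2(R[1,1],R[0,1]))]
    if z0: p=z0
    h=[*d,hov,ax];c=[*d,carry,ax]
    print("cmd",np.round(p,4));print("to hover",leg(p,h));print("carry",leg(c,[*g,carry,3.3]))
E
python3 -c "
from h import *
cycle((.454,.143),-15.8,(.4609,-.2572))
o=bot.get_obs()"
```

```text
cmd [ 0.456  -0.187   0.1716  3.3119]
to hover [0.2124 0.6592 0.0341 0.1032]
carry [-0.2122 -0.7664  0.2312  0.    ]
```

servo_tool(
  motion=[0,0,0.03,0.09,0.005,0,0,0,0,0.06,0.18,0.01,0,0,0,0,0.09,0.27,0.015,0,0,0,0,0.12,0.36,0.02,0.02,0,0,0,0.15,0.45,0.025,0.04,0,0,0,0.18,0.54,0.03,0.06,0,0,0,0.212,0.6,0.034,0.08,0,0,0,0.212,0.659,0.034,0.103,0],
)

```text
t: 13.2
position: [0.4545, 0.1448, 0.1205]
orientation: [-2.505, -1.896, -0.001]
contact_force: [0.9, 0.1, -0.1]
width: 0.0919
gripper_force: 0.0
```

servo_tool(
  motion=[0,0,0,0,0,0,0,0,0,0,0,0,0,0,0,0,0,0,0,0,0,0,0,0,0,0,0,0,0,0,0,0,0,0,0,0,0,0,0,0,0,0,0,0,0,0,0,0,0,0,0,0,0,0,0,0],
)

```text
t: 14.0
position: [0.4545, 0.1426, 0.121]
orientation: [2.505, 1.895, 0.0]
contact_force: [-0.7, 0.1, 0.4]
width: 0.0917
gripper_force: 0.0
```

```bash
python3 -c "
from h import *
go(.454,.143,.016,np.radians(-15.8))"
```

```text
turn z 0.0002 (alt -1.9998) shift [ 0.0004 -0.0012  0.21  ] mm [  0.2  -0.6 105. ] tilt [-0.01  0.01  0.  ] curyaw -15.8
```

servo_tool(
  motion=[0,0,0,0,-0.001,0.05,0,0,0,0,0,-0.001,0.1,0,0,0,0,0,-0.001,0.15,0,0,0,0,0,-0.001,0.19,0,0,0,0,0,-0.001,0.21,0,0,0,0,0,-0.001,0.21,0,0,0,0,0,-0.001,0.21,255,0,0,0,0,-0.001,0.21,255],
)

```text
t: 14.8
position: [0.4549, 0.1432, 0.0169]
orientation: [2.505, 1.895, 0.003]
contact_force: [-0.0, 0.5, 1.1]
width: 0.0803
gripper_force: 0.0
```

servo_tool(
  motion=[0,0,0,0,0,0,255,0,0,0,0,0,0,255,0,0,0,0,0,0,255,0,0,0,0,0,0,255,0,0,0,0,0,-0.04,255,0,0,0,0,0,-0.11,255,0,0,0,0,0,-0.2,255,0,0,0,0,0,-0.29,255],
)

```text
t: 15.6
position: [0.4529, 0.1425, 0.1617]
orientation: [-2.505, -1.895, 0.003]
contact_force: [1.6, 1.0, -1.9]
width: 0.0594
gripper_force: 29.9
```

servo_tool(
  motion=[0,0,0,-0.06,0.018,0,255,0,0,0,-0.14,0.042,0,255,0,0,0,-0.23,0.07,0,255,0,0,0,-0.32,0.097,0,255,0,0,0,-0.41,0.124,0,255,0,0,0,-0.5,0.151,0,255,0,0,0,-0.59,0.178,0,255,0,0,0,-0.66,0.2,0,255],
)

```text
t: 16.4
position: [0.4595, -0.2049, 0.1607]
orientation: [2.507, 1.893, -0.001]
contact_force: [1.3, 0.8, -0.9]
width: 0.06
gripper_force: 29.9
```

servo_tool(
  motion=[0,0,-0.055,-0.05,0.015,0,255,0,0,-0.11,-0.09,0.025,0,255,0,0,-0.16,-0.106,0.031,0.02,255,0,0,-0.212,-0.106,0.031,0.05,255,0,0,-0.212,-0.106,0.031,0.08,255,0,0,-0.212,-0.106,0.031,0.08,255,0,0,-0.212,-0.106,0.031,0.08,255,0,0,-0.212,-0.106,0.031,0.08,255],
)

```text
t: 17.2
position: [0.4615, -0.2572, 0.1215]
orientation: [2.156, 2.284, 0.0]
contact_force: [0.6, 0.6, -2.0]
width: 0.0599
gripper_force: 29.9
```

```bash
python3 -c "
from h import *
go(.4609,-.2572,.048,np.radians(3.3))"
```

```text
turn z 0.0002 (alt -1.9998) shift [ 1.00e-04 -1.30e-03  1.47e-01] mm [ 0.  -0.7 73.5] tilt [0.02 0.05 0.  ] curyaw 3.3
```

Over nest2 exactly. I place it and then re-measure the mat.

servo_tool(
  motion=[0,0,0,0,-0.001,0.04,255,0,0,0,0,-0.001,0.08,255,0,0,0,0,-0.001,0.11,255,0,0,0,0,-0.001,0.13,255,0,0,0,0,-0.001,0.14,255,0,0,0,0,-0.001,0.148,255,0,0,0,0,-0.001,0.148,255,0,0,0,0,-0.001,0.148,255],
)

```text
t: 18.0
position: [0.4612, -0.2572, 0.0475]
orientation: [2.155, 2.284, 0.001]
contact_force: [0.6, 0.6, -1.7]
width: 0.06
gripper_force: 29.9
```

servo_tool(
  motion=[0,0,0,0,0,0,255,0,0,0,0,0,0,255,0,0,0,0,0,0,60,0,0,0,0,0,0,30,0,0,0,0,0,0,10,0,0,0,0,0,0,0,0,0,0,0,0,0,0,0,0,0,0,0,-0.03,0],
)

```text
t: 18.8
position: [0.459, -0.2563, 0.0605]
orientation: [-2.154, -2.282, 0.002]
contact_force: [-0.5, 1.0, 0.2]
width: 0.0917
gripper_force: 0.0
```

servo_tool(
  motion=[0,0,0,0,0,-0.07,0,0,0,0,0,0,-0.15,0,0,0,0,0,0,-0.22,0,0,0,0,0,0,-0.22,0,0,0,0,0,0,-0.22,0,0,0,0,0,0,-0.22,0,0,0,0,0,0,-0.22,0,0,0,0,0,0,-0.22,0],
)

```text
t: 19.6
position: [0.4598, -0.2567, 0.1706]
orientation: [-2.155, -2.283, 0.001]
contact_force: [0.4, 0.8, 0.2]
width: 0.0919
gripper_force: 0.0
```

```bash
python3 meas.py | grep drum; python3 -c "
from h import *
cycle((.386,.284),13.5,(.4649,-.3271))"
```

```text
drum px [208. 223.] area 373 ctr 536 381 wh [56. 62.] rect ang 78.0 axis deg -12.8 hue 111
drum px [210. 269.] area 431 ctr 401 371 wh [58. 65.] rect ang 74.4 axis deg -14.6 hue 10
drum px [239. 274.] area 428 ctr 386 284 wh [63. 58.] rect ang 12.2 axis deg 12.9 hue 24
cmd [ 0.4599 -0.2568  0.1708  3.3086]
to hover [-0.1132  1.0884 -0.0851  0.1017]
carry [ 0.1133 -1.2253 -0.1319  0.    ]
```

servo_tool(
  motion=[0,0,0,0.07,-0.005,0,0,0,0,0,0.16,-0.012,0,0,0,0,0,0.25,-0.02,0,0,0,0,0,0.34,-0.027,0,0,0,0,0,0.43,-0.034,0,0,0,0,0,0.52,-0.041,0,0,0,0,0,0.61,-0.048,0.02,0,0,0,0,0.7,-0.055,0.05,0],
)

```text
t: 20.45
position: [0.4132, 0.0926, 0.1472]
orientation: [2.156, 2.284, 0.003]
contact_force: [0.5, -0.1, 0.2]
width: 0.0918
gripper_force: 0.0
```

servo_tool(
  motion=[0,0,-0.03,0.09,-0.007,0,0,0,0,-0.06,0.18,-0.014,0,0,0,0,-0.09,0.27,-0.021,0.02,0,0,0,-0.115,0.34,-0.026,0.03,0,0,0,-0.115,0.388,-0.03,0.052,0,0,0,-0.115,0.388,-0.03,0.052,0,0,0,-0.115,0.388,-0.03,0.052,0,0,0,-0.115,0.388,-0.03,0.052,0],
)

```text
t: 21.25
position: [0.387, 0.2822, 0.1207]
orientation: [1.943, 2.468, -0.002]
contact_force: [0.1, -0.6, 0.4]
width: 0.0917
gripper_force: 0.0
```

```bash
python3 -c "
from h import *
go(.386,.284,.016,np.radians(13.5))"
```

```text
turn z 0.0008 (alt -1.9992) shift [ 0.0042 -0.0009  0.2095] mm [  2.1  -0.4 104.7] tilt [ 0.06 -0.02  0.  ] curyaw 13.6
```

servo_tool(
  motion=[0,0,0,0.003,-0.001,0.05,0,0,0,0,0.003,-0.001,0.1,0,0,0,0,0.003,-0.001,0.15,0,0,0,0,0.003,-0.001,0.19,0,0,0,0,0.003,-0.001,0.21,0,0,0,0,0.003,-0.001,0.21,0,0,0,0,0.003,-0.001,0.21,255,0,0,0,0.003,-0.001,0.21,255],
)

```text
t: 22.05
position: [0.3868, 0.2853, 0.017]
orientation: [1.942, 2.469, 0.003]
contact_force: [0.1, -0.6, -0.7]
width: 0.0802
gripper_force: 0.0
```

servo_tool(
  motion=[0,0,0,0,0,0,255,0,0,0,0,0,0,255,0,0,0,0,0,0,255,0,0,0,0,0,0,255,0,0,0,0,0,-0.04,255,0,0,0,0,0,-0.11,255,0,0,0,0,0,-0.2,255,0,0,0,0,0,-0.3,255],
)

```text
t: 22.85
position: [0.3845, 0.2839, 0.1663]
orientation: [-1.941, -2.469, 0.005]
contact_force: [2.0, 1.2, -1.8]
width: 0.0604
gripper_force: 29.7
```

servo_tool(
  motion=[0,0,0,-0.07,-0.007,0,255,0,0,0,-0.16,-0.017,0,255,0,0,0,-0.25,-0.027,0,255,0,0,0,-0.34,-0.037,0,255,0,0,0,-0.43,-0.046,0,255,0,0,0,-0.52,-0.056,0,255,0,0,0,-0.61,-0.066,0,255,0,0,0,-0.7,-0.075,0,255],
)

```text
t: 23.65
position: [0.4315, -0.0658, 0.1658]
orientation: [-1.941, -2.47, 0.0]
contact_force: [0.3, 1.1, -0.4]
width: 0.0605
gripper_force: 29.7
```

servo_tool(
  motion=[0,0,0.02,-0.09,-0.01,0,255,0,0,0.04,-0.18,-0.02,0,255,0,0,0.06,-0.27,-0.03,0,255,0,0,0.08,-0.36,-0.04,0,255,0,0,0.1,-0.44,-0.048,0,255,0,0,0.114,-0.5,-0.055,0,255,0,0,0.114,-0.525,-0.057,0.04,255,0,0,0.114,-0.525,-0.057,0.08,255],
)

```text
t: 24.45
position: [0.4661, -0.3292, 0.1256]
orientation: [2.157, 2.281, -0.002]
contact_force: [0.4, -0.6, -1.9]
width: 0.0603
gripper_force: 29.7
```

servo_tool(
  motion=[0,0,0,0,0,0,255,0,0,0,0,0,0,255,0,0,0,0,0,0,255,0,0,0,0,0,0,255,0,0,0,0,0,0,255,0,0,0,0,0,0,255,0,0,0,0,0,0,255,0,0,0,0,0,0,255],
)

```text
t: 25.25
position: [0.4664, -0.3259, 0.126]
orientation: [2.154, 2.286, 0.0]
contact_force: [-0.5, -0.3, -1.0]
width: 0.06
gripper_force: 29.7
```

```bash
python3 -c "
from h import *
go(.4649,-.3271,.048,np.radians(3.3))"
```

```text
turn z 0.0012 (alt -1.9988) shift [-0.0023 -0.0032  0.1561] mm [-1.1 -1.6 78. ] tilt [0.   0.01 0.  ] curyaw 3.4
```

servo_tool(
  motion=[0,0,0,-0.002,-0.003,0.05,255,0,0,0,-0.002,-0.003,0.09,255,0,0,0,-0.002,-0.003,0.12,255,0,0,0,-0.002,-0.003,0.14,255,0,0,0,-0.002,-0.003,0.15,255,0,0,0,-0.002,-0.003,0.157,255,0,0,0,-0.002,-0.003,0.157,255,0,0,0,-0.002,-0.003,0.157,255],
)

```text
t: 26.05
position: [0.4648, -0.327, 0.0483]
orientation: [-2.155, -2.286, -0.0]
contact_force: [-2.8, 1.5, 5.2]
width: 0.0599
gripper_force: 29.8
```

servo_tool(
  motion=[0,0,0,0,0,0,255,0,0,0,0,0,0,255,0,0,0,0,0,0,60,0,0,0,0,0,0,30,0,0,0,0,0,0,10,0,0,0,0,0,0,0,0,0,0,0,0,0,0,0,0,0,0,0,-0.03,0],
)

```text
t: 26.85
position: [0.4635, -0.3259, 0.0611]
orientation: [-2.152, -2.284, 0.001]
contact_force: [0.6, 0.6, -0.1]
width: 0.0916
gripper_force: 0.0
```

servo_tool(
  motion=[0,0,0,0,0,-0.07,0,0,0,0,0,0,-0.15,0,0,0,0,0,0,-0.22,0,0,0,0,0,0,-0.22,0,0,0,0,0,0,-0.22,0,0,0,0,0,0,-0.22,0,0,0,0,0,0,-0.22,0,0,0,0,0,0,-0.22,0],
)

```text
t: 27.65
position: [0.4642, -0.3265, 0.1712]
orientation: [-2.153, -2.285, 0.001]
contact_force: [-0.3, -0.1, 0.2]
width: 0.0916
gripper_force: 0.0
```

```bash
python3 meas.py | grep drum; python3 -c "
from h import *
cycle((.401,.371),-15,(.4589,-.2223),carry=.2)
im=cams.camera('side');cv2.imwrite('pics/r3.png',cv2.resize(im[230:380,290:450],(640,600))[:,:,::-1])"
```

```text
drum px [208. 223.] area 375 ctr 536 381 wh [56. 62.] rect ang 78.0 axis deg -12.0 hue 111
drum px [210. 269.] area 433 ctr 401 371 wh [58. 65.] rect ang 74.4 axis deg -15.5 hue 10
cmd [ 0.4644 -0.3266  0.1713  3.3994]
to hover [ 0.2044  1.4003 -0.0438  0.1027]
carry [-0.2033 -1.1162  0.419   0.    ]
```

View pics/r3.png

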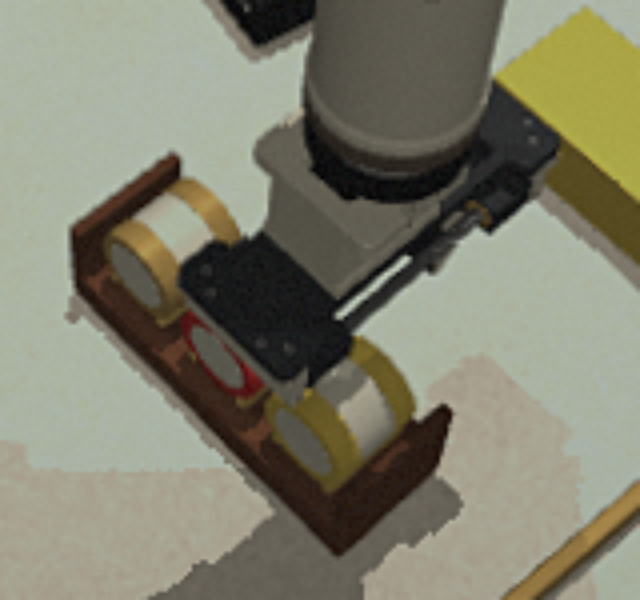

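The side view shows all three nests filled with their ends in line. Orange next, to gap2.

servo_tool(
  motion=[0,0,0,0.07,-0.002,0,0,0,0,0,0.16,-0.005,0,0,0,0,0,0.25,-0.008,0,0,0,0,0,0.34,-0.01,0,0,0,0,0,0.43,-0.013,0,0,0,0,0,0.52,-0.016,0,0,0,0,0,0.61,-0.019,0.02,0,0,0,0,0.7,-0.022,0.05,0],
)

```text
t: 28.55
position: [0.4337, 0.0235, 0.1479]
orientation: [2.154, 2.285, 0.003]
contact_force: [0.2, -0.6, 0.6]
width: 0.0919
gripper_force: 0.0
```

servo_tool(
  motion=[0,0,0.03,0.09,-0.003,0,0,0,0,0.06,0.18,-0.006,0,0,0,0,0.09,0.27,-0.009,0,0,0,0,0.12,0.36,-0.012,0.01,0,0,0,0.15,0.45,-0.015,0.02,0,0,0,0.18,0.54,-0.018,0.03,0,0,0,0.204,0.63,-0.02,0.04,0,0,0,0.204,0.7,-0.022,0.053,0],
)

```text
t: 29.35
position: [0.4006, 0.3737, 0.1206]
orientation: [-2.49, -1.914, -0.001]
contact_force: [0.3, -0.2, 0.4]
width: 0.0921
gripper_force: 0.0
```

servo_tool(
  motion=[0,0,0,0,0,0,0,0,0,0,0,0,0,0,0,0,0,0,0,0,0,0,0,0,0,0,0,0,0,0,0,0,0,0,0,0,0,0,0,0,0,0,0,0,0,0,0,0,0,0,0,0,0,0,0,0],
)

```text
t: 30.15
position: [0.4016, 0.3704, 0.1211]
orientation: [-2.492, -1.913, -0.0]
contact_force: [0.2, -0.2, 0.1]
width: 0.0918
gripper_force: 0.0
```

```bash
python3 -c "
from h import *
go(.401,.371,.016,np.radians(-15))"
```

```text
turn z 0.0002 (alt -1.9998) shift [ 0.0009 -0.0015  0.2101] mm [  0.4  -0.8 105.1] tilt [-0.01  0.01  0.  ] curyaw -15.0
```

servo_tool(
  motion=[0,0,0,0.001,-0.001,0.05,0,0,0,0,0.001,-0.001,0.1,0,0,0,0,0.001,-0.001,0.15,0,0,0,0,0.001,-0.001,0.19,0,0,0,0,0.001,-0.001,0.21,0,0,0,0,0.001,-0.001,0.21,0,0,0,0,0.001,-0.001,0.21,255,0,0,0,0.001,-0.001,0.21,255],
)

```text
t: 30.95
position: [0.4018, 0.3719, 0.017]
orientation: [-2.491, -1.913, -0.003]
contact_force: [-0.9, -0.4, -0.3]
width: 0.0801
gripper_force: 0.0
```

servo_tool(
  motion=[0,0,0,0,0,0,255,0,0,0,0,0,0,255,0,0,0,0,0,0,255,0,0,0,0,0,-0.03,255,0,0,0,0,0,-0.1,255,0,0,0,0,0,-0.19,255,0,0,0,0,0,-0.28,255,0,0,0,0,0,-0.368,255],
)

```text
t: 31.75
position: [0.4006, 0.3707, 0.2026]
orientation: [-2.491, -1.913, -0.0]
contact_force: [0.8, 0.9, -1.2]
width: 0.0598
gripper_force: 30.0
```

servo_tool(
  motion=[0,0,0,-0.06,0.022,0,255,0,0,0,-0.14,0.052,0,255,0,0,0,-0.22,0.082,0,255,0,0,0,-0.31,0.116,0,255,0,0,0,-0.4,0.15,0,255,0,0,0,-0.49,0.184,0,255,0,0,0,-0.57,0.214,0,255,0,0,0,-0.65,0.244,0,255],
)

```text
t: 32.55
position: [0.4345, 0.0239, 0.2008]
orientation: [-2.492, -1.913, -0.002]
contact_force: [0.8, -0.2, -1.9]
width: 0.0598
gripper_force: 30.0
```

servo_tool(
  motion=[0,0,-0.04,-0.08,0.03,0,255,0,0,-0.08,-0.16,0.06,0,255,0,0,-0.12,-0.24,0.09,0,255,0,0,-0.16,-0.32,0.12,0,255,0,0,-0.203,-0.4,0.15,0,255,0,0,-0.203,-0.466,0.175,0,255,0,0,-0.203,-0.466,0.175,0,255,0,0,-0.203,-0.466,0.175,0.04,255],
)

```text
t: 33.35
position: [0.4609, -0.2239, 0.1824]
orientation: [2.157, 2.278, 0.004]
contact_force: [0.5, -0.2, -1.8]
width: 0.0599
gripper_force: 30.0
```

servo_tool(
  motion=[0,0,0,0,0,0.03,255,0,0,0,0,0,0.06,255,0,0,0,0,0,0.06,255,0,0,0,0,0,0.06,255,0,0,0,0,0,0.06,255,0,0,0,0,0,0.06,255,0,0,0,0,0,0.06,255,0,0,0,0,0,0.06,255],
)

```text
t: 34.15
position: [0.4597, -0.2221, 0.1503]
orientation: [2.156, 2.284, 0.001]
contact_force: [-0.3, 1.0, -1.3]
width: 0.0597
gripper_force: 30.0
```

```bash
python3 -c "
from h import *
go(.4589,-.2223,.096,np.radians(3.3))
im=cams.camera('side');m=cams.camera_model('side');print(proj(m,[[.4589,-.2223,.112]]))
cv2.imwrite('pics/r4.png',cv2.resize(im[220:370,280:440],(640,600))[:,:,::-1])"
```

```text
turn z 0.0002 (alt -1.9998) shift [-0.0004 -0.0017  0.1086] mm [-0.2 -0.8 54.3] tilt [0.01 0.04 0.  ] curyaw 3.3
[[343.70055482 290.37113257]]
```

View pics/r4.png

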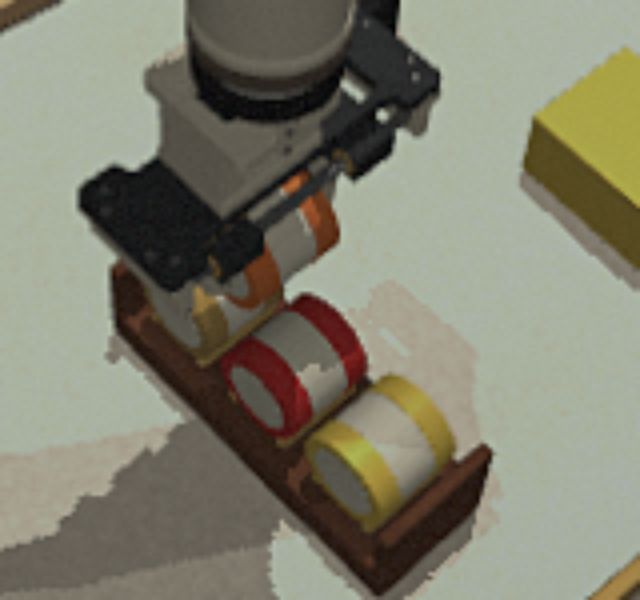

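Orange hangs above the brass–red gap at the right height and square. Lowering it.

servo_tool(
  motion=[0,0,0,0,-0.002,0.03,255,0,0,0,0,-0.002,0.06,255,0,0,0,0,-0.002,0.08,255,0,0,0,0,-0.002,0.095,255,0,0,0,0,-0.002,0.104,255,0,0,0,0,-0.002,0.11,255,0,0,0,0,-0.002,0.11,255,0,0,0,0,-0.002,0.11,255],
)

```text
t: 35.0
position: [0.4586, -0.2216, 0.0965]
orientation: [-2.156, -2.284, -0.002]
contact_force: [-4.5, 3.7, 14.0]
width: 0.06
gripper_force: 30.0
```

servo_tool(
  motion=[0,0,0,0,0,0,255,0,0,0,0,0,0,255,0,0,0,0,0,0,60,0,0,0,0,0,0,30,0,0,0,0,0,0,10,0,0,0,0,0,0,0,0,0,0,0,0,0,0,0,0,0,0,0,-0.03,0],
)

```text
t: 35.8
position: [0.457, -0.2214, 0.1084]
orientation: [-2.154, -2.282, 0.003]
contact_force: [-0.6, 0.0, 0.0]
width: 0.0916
gripper_force: 0.0
```

servo_tool(
  motion=[0,0,0,0,0,-0.07,0,0,0,0,0,0,-0.15,0,0,0,0,0,0,-0.2,0,0,0,0,0,0,-0.2,0,0,0,0,0,0,-0.2,0,0,0,0,0,0,-0.2,0,0,0,0,0,0,-0.2,0,0,0,0,0,0,-0.2,0],
)

```text
t: 36.6
position: [0.4578, -0.2218, 0.2088]
orientation: [-2.155, -2.283, 0.002]
contact_force: [0.1, -0.5, -0.1]
width: 0.0918
gripper_force: 0.0
```

```bash
python3 meas.py | grep drum; python3 -c "
from h import *
cycle((.536,.381),-12.5,(.4629,-.2921),carry=.2)"
```

```text
drum px [208. 223.] area 373 ctr 536 381 wh [56. 62.] rect ang 78.0 axis deg -12.8 hue 111
cmd [ 0.4579 -0.222   0.209   3.3067]
to hover [0.1756 1.1949 0.2254 0.178 ]
carry [-0.1756 -1.3459  0.1486  0.    ]
```

servo_tool(
  motion=[0,0,0,0.06,0.011,0,0,0,0,0,0.14,0.026,0,0,0,0,0,0.22,0.041,0,0,0,0,0,0.3,0.056,0,0,0,0,0,0.38,0.071,0,0,0,0,0,0.46,0.087,0.02,0,0,0,0,0.53,0.1,0.04,0,0,0,0,0.6,0.113,0.05,0],
)

```text
t: 37.45
position: [0.4969, 0.0822, 0.1838]
orientation: [-2.155, -2.284, 0.002]
contact_force: [0.5, 0.2, 0.6]
width: 0.0915
gripper_force: 0.0
```

servo_tool(
  motion=[0,0,0.03,0.08,0.015,0.02,0,0,0,0.06,0.16,0.03,0.04,0,0,0,0.09,0.24,0.045,0.06,0,0,0,0.12,0.32,0.06,0.08,0,0,0,0.15,0.4,0.075,0.09,0,0,0,0.176,0.48,0.09,0.1,0,0,0,0.176,0.55,0.103,0.115,0,0,0,0.176,0.595,0.112,0.128,0],
)

```text
t: 38.25
position: [0.5352, 0.3846, 0.1197]
orientation: [-2.447, -1.969, 0.0]
contact_force: [-0.1, -0.7, -0.1]
width: 0.0919
gripper_force: 0.0
```

servo_tool(
  motion=[0,0,0,0,0,0,0,0,0,0,0,0,0,0,0,0,0,0,0,0,0,0,0,0,0,0,0,0,0,0,0,0,0,0,0,0,0,0,0,0,0,0,0,0,0,0,0,0,0,0,0,0,0,0,0,0],
)

```text
t: 39.05
position: [0.5363, 0.3808, 0.1211]
orientation: [-2.451, -1.966, -0.0]
contact_force: [-0.2, -0.1, 0.5]
width: 0.0914
gripper_force: 0.0
```

```bash
python3 -c "
from h import *
go(.536,.381,.016,np.radians(-12.5))"
```

```text
turn z -0.0004 (alt 1.9996) shift [ 1.000e-04 -7.000e-04  2.101e-01] mm [ 1.000e-01 -3.000e-01  1.051e+02] tilt [-0.01  0.01  0.  ] curyaw -12.5
```

servo_tool(
  motion=[0,0,0,0,-0.001,0.05,0,0,0,0,0,-0.001,0.1,0,0,0,0,0,-0.001,0.15,0,0,0,0,0,-0.001,0.19,0,0,0,0,0,-0.001,0.21,0,0,0,0,0,-0.001,0.21,0,0,0,0,0,-0.001,0.21,255,0,0,0,0,-0.001,0.21,255],
)

```text
t: 39.85
position: [0.5367, 0.3817, 0.0174]
orientation: [2.451, 1.966, 0.004]
contact_force: [-0.2, 0.1, 0.0]
width: 0.0801
gripper_force: 0.0
```

servo_tool(
  motion=[0,0,0,0,0,0,255,0,0,0,0,0,0,255,0,0,0,0,0,0,255,0,0,0,0,0,-0.03,255,0,0,0,0,0,-0.1,255,0,0,0,0,0,-0.19,255,0,0,0,0,0,-0.28,255,0,0,0,0,0,-0.368,255],
)

```text
t: 40.65
position: [0.5354, 0.3807, 0.2025]
orientation: [-2.451, -1.966, -0.0]
contact_force: [-0.2, 1.5, -2.7]
width: 0.0597
gripper_force: 29.9
```

servo_tool(
  motion=[0,0,0,-0.07,0.008,0,255,0,0,0,-0.16,0.018,0,255,0,0,0,-0.25,0.028,0,255,0,0,0,-0.34,0.038,0,255,0,0,0,-0.43,0.048,0,255,0,0,0,-0.52,0.058,0,255,0,0,0,-0.61,0.067,0,255,0,0,0,-0.7,0.077,0,255],
)

```text
t: 41.45
position: [0.4967, 0.0292, 0.2008]
orientation: [-2.451, -1.966, -0.001]
contact_force: [0.5, -0.5, -1.3]
width: 0.0602
gripper_force: 29.9
```

servo_tool(
  motion=[0,0,-0.025,-0.09,0.01,0,255,0,0,-0.05,-0.18,0.02,0,255,0,0,-0.075,-0.27,0.03,0,255,0,0,-0.1,-0.36,0.04,0,255,0,0,-0.125,-0.45,0.05,0,255,0,0,-0.15,-0.54,0.06,0,255,0,0,-0.176,-0.61,0.068,0,255,0,0,-0.176,-0.646,0.072,0,255],
)

```text
t: 42.25
position: [0.4609, -0.2963, 0.2009]
orientation: [2.159, 2.28, -0.001]
contact_force: [0.2, 0.1, -2.1]
width: 0.0602
gripper_force: 29.9
```

servo_tool(
  motion=[0,0,0,0,0,0,255,0,0,0,0,0,0.03,255,0,0,0,0,0,0.06,255,0,0,0,0,0,0.09,255,0,0,0,0,0,0.09,255,0,0,0,0,0,0.09,255,0,0,0,0,0,0.09,255,0,0,0,0,0,0.09,255],
)

```text
t: 43.05
position: [0.4631, -0.2922, 0.1559]
orientation: [2.155, 2.284, 0.001]
contact_force: [-0.2, 0.2, -1.5]
width: 0.06
gripper_force: 29.9
```

```bash
python3 -c "
from h import *
go(.4629,-.2921,.097,np.radians(3.3))
im=cams.camera('side');cv2.imwrite('pics/r5.png',cv2.resize(im[220:370,280:440],(640,600))[:,:,::-1])"
```

```text
turn z 0.0003 (alt -1.9997) shift [ 0.0003 -0.0007  0.1178] mm [ 0.1 -0.3 58.9] tilt [0.03 0.09 0.  ] curyaw 3.3
```

View pics/r5.png

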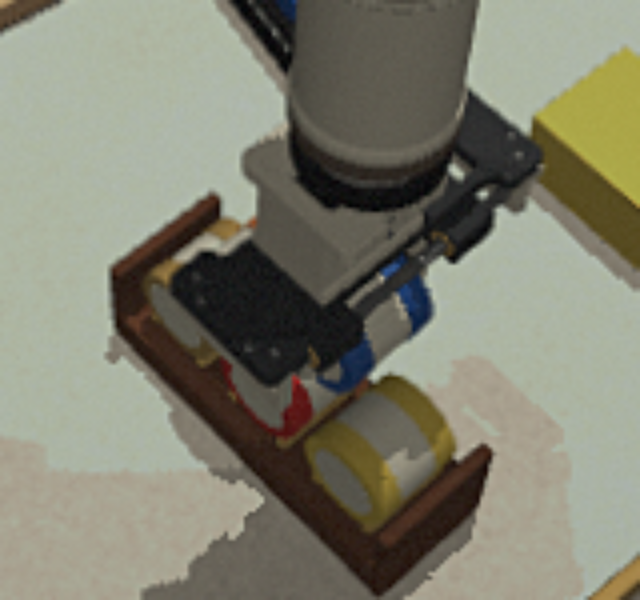

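Blue hangs over the red–yellow gap, with orange mostly hidden behind the hand. Lowering it.

servo_tool(
  motion=[0,0,0,0,-0.001,0.03,255,0,0,0,0,-0.001,0.06,255,0,0,0,0,-0.001,0.085,255,0,0,0,0,-0.001,0.1,255,0,0,0,0,-0.001,0.11,255,0,0,0,0,-0.001,0.117,255,0,0,0,0,-0.001,0.117,255,0,0,0,0,-0.001,0.117,255],
)

```text
t: 43.9
position: [0.4622, -0.2921, 0.0969]
orientation: [2.156, 2.285, 0.001]
contact_force: [-1.5, 1.1, 3.4]
width: 0.0601
gripper_force: 30.0
```

servo_tool(
  motion=[0,0,0,0,0,0,255,0,0,0,0,0,0,255,0,0,0,0,0,0,60,0,0,0,0,0,0,30,0,0,0,0,0,0,10,0,0,0,0,0,0,0,0,0,0,0,0,0,0,0,0,0,0,0,-0.03,0],
)

```text
t: 44.7
position: [0.4606, -0.2913, 0.1101]
orientation: [-2.154, -2.282, 0.002]
contact_force: [0.2, -0.4, -0.6]
width: 0.0915
gripper_force: 0.0
```

servo_tool(
  motion=[0,0,0,0,0,-0.07,0,0,0,0,0,0,-0.15,0,0,0,0,0,0,-0.23,0,0,0,0,0,0,-0.23,0,0,0,0,0,0,-0.23,0,0,0,0,0,0,-0.23,0,0,0,0,0,0,-0.23,0,0,0,0,0,0,-0.23,0],
)

```text
t: 45.5
position: [0.4613, -0.2918, 0.2252]
orientation: [-2.155, -2.283, 0.001]
contact_force: [-0.8, -0.6, -0.3]
width: 0.0918
gripper_force: 0.0
```

```bash
python3 -c "
from h import *
go(.6636,-.0019,.2,np.radians(-8.5))"
```

```text
turn z 0.1312 (alt -1.8688) shift [0.5555 0.4375 0.0501] mm [277.7 218.7  25. ] tilt [-0.05 -0.13 -0.  ] curyaw 3.3
```

Moving to above the green key with the fingers closed, then checking the pyramid before pressing.

servo_tool(
  motion=[0,0,0.017,0.07,0.055,0,0,0,0,0.034,0.14,0.11,0,0,0,0,0.051,0.21,0.165,0.01,255,0,0,0.068,0.28,0.22,0.02,255,0,0,0.085,0.35,0.275,0.03,255,0,0,0.102,0.42,0.33,0.04,255,0,0,0.119,0.49,0.385,0.05,255,0,0,0.131,0.555,0.437,0.05,255],
)

```text
t: 46.3
position: [0.664, -0.0003, 0.1993]
orientation: [-2.378, -2.049, 0.004]
contact_force: [0.8, 0.0, 0.7]
width: 0.0482
gripper_force: 0.0
```

servo_tool(
  motion=[0,0,0,0,0,0.05,255,0,0,0,0,0,0.1,255,0,0,0,0,0,0.16,255,0,0,0,0,0,0.16,255,0,0,0,0,0,0.16,255,0,0,0,0,0,0.16,255,0,0,0,0,0,0.16,255,0,0,0,0,0,0.16,255],
)

```text
t: 47.1
position: [0.665, -0.0026, 0.123]
orientation: [2.379, 2.05, 0.003]
contact_force: [0.4, -0.8, -0.1]
width: 0.0003
gripper_force: 0.0
```

```bash
python3 -c "
from h import *
go(.6636,-.0019,.072,np.radians(-8.5));print(bot.get_obs()['position'],bot.get_obs()['contact_force'])
a=cams.camera('side')[220:370,280:440];b=cams.camera('top')[205:280,380:480]
cv2.imwrite('pics/r6.png',np.hstack([cv2.resize(a,(400,375)),cv2.resize(b,(400,300))[[*range(300)]+[0]*75]])[:,:,::-1])
for n in('side','top'):print(n,proj(cams.camera_model(n),[[.4589,-.2223,.112],[.4629,-.2921,.112]]))"
```

```text
turn z 0.0002 (alt -1.9998) shift [ 0.0008 -0.0033  0.1019] mm [ 0.4 -1.6 51. ] tilt [-0.02  0.14  0.  ] curyaw -8.5
[ 0.66504508 -0.00255677  0.12296793] [ 0.3525809  -0.84572891 -0.10253239]
side [[343.70055482 290.37113257]
 [365.37711888 310.98630204]]
top [[418.76214606 247.16947021]
 [443.83213267 245.52436967]]
```

View pics/r6.png

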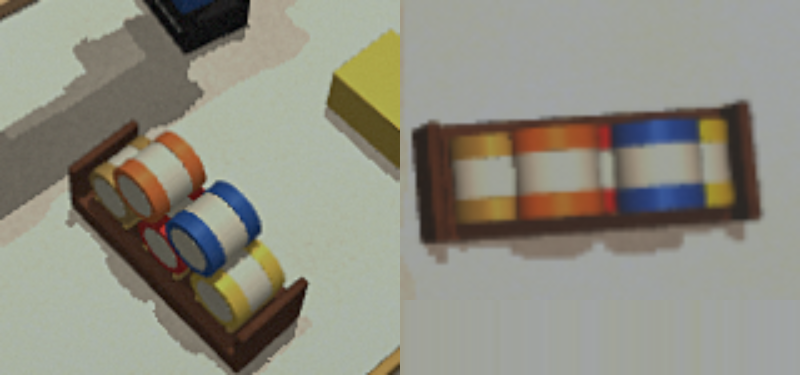

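All five drums stand in the pyramid with their ends in line. Orange at top px (419,247) and blue at (444,246) match the predictions to within a pixel. Pressing green.

servo_tool(
  motion=[0,0,0,0,-0.003,0.04,255,0,0,0,0,-0.003,0.08,255,0,0,0,0,-0.003,0.1,255,0,0,0,0,-0.003,0.108,255,0,0,0,0,-0.003,0.116,255,0,0,0,0,-0.003,0.124,255,0,0,0,0,-0.003,0.13,255,0,0,0,0,-0.003,0.136,255],
)

```text
t: 48.0
position: [0.6633, -0.0023, 0.0597]
orientation: [-2.379, -2.05, -0.003]
contact_force: [-23.3, 1.5, 57.9]
width: 0.0007
gripper_force: 28.4
```

servo_tool(
  motion=[0,0,0,0,0,0.003,255,0,0,0,0,0,0.005,255,0,0,0,0,0,0.005,255,0,0,0,0,0,0.005,255,0,0,0,0,0,0.005,255,0,0,0,0,0,0.005,255,0,0,0,0,0,0.005,255,0,0,0,0,0,0.005,255],
)

```text
t: 48.8
position: [0.6633, -0.0023, 0.0597]
orientation: [-2.379, -2.05, -0.005]
contact_force: [-23.9, 1.1, 54.2]
width: 0.0005
gripper_force: 26.9
```

The key bottomed at 59.7 mm, with a firm push. Retreating straight up and then checking.

servo_tool(
  motion=[0,0,0,0,0,-0.02,255,0,0,0,0,0,-0.05,255,0,0,0,0,0,-0.12,255,0,0,0,0,0,-0.2,255,0,0,0,0,0,-0.28,255,0,0,0,0,0,-0.28,255,0,0,0,0,0,-0.28,255,0,0,0,0,0,-0.28,255],
)

```text
t: 49.6
position: [0.6618, -0.0022, 0.1897]
orientation: [-2.378, -2.051, 0.002]
contact_force: [0.8, -0.9, -0.6]
width: 0.0002
gripper_force: 0.0
```

servo_tool(
  motion=[0,0,0,0,-0.07,-0.05,255,0,0,0,0,-0.15,-0.1,255,0,0,0,0,-0.23,-0.1,255,0,0,0,0,-0.31,-0.1,255,0,0,0,0,-0.36,-0.1,255,0,0,0,0,-0.36,-0.1,255,0,0,0,0,-0.36,-0.1,255,0,0,0,0,-0.36,-0.1,255],
)

```text
t: 50.4
position: [0.4853, 0.024, 0.2404]
orientation: [2.38, 2.051, -0.001]
contact_force: [0.2, 0.4, 0.2]
width: 0.0006
gripper_force: 0.0
```

```bash
python3 -c "
from h import *
o=bot.get_obs();print(o['t'],o['position'],o['contact_force'])
im=cams.camera('side');cv2.imwrite('pics/f.png',cv2.resize(im[140:380,290:450],(400,600))[:,:,::-1])"
```

```text
50.4 [0.48529611 0.02403232 0.24039322] [0.24708012 0.42795676 0.191577  ]
```

View pics/f.png

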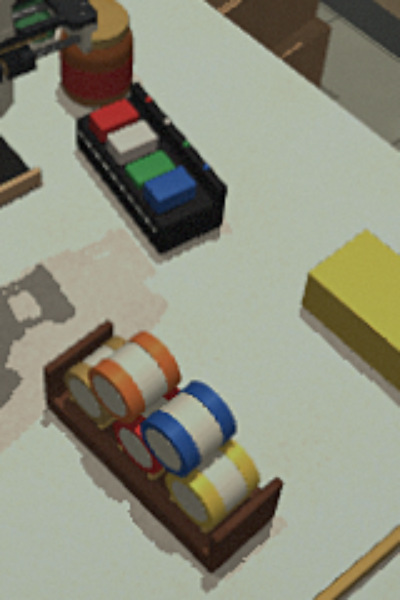

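Green (150,167) is down while red (115,118), white and blue are up. The pyramid stands, and the robot is clear.

```bash
python3 -c "
from rig import bot
print(bot.sign_off())"
```

```text
the job is handed in; nothing more can be done
None
```

The job is handed in after about 50 s: red was pressed first, all five delivered drums stand in the pyramid (three in the nests, two in the gaps), and green is down with the other keys up; the green press peaked at 58 N at the wrist (limit 120 N), and sign-off returned no verdict.

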